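# Put the clip-lid jars back in their own ant dishes

## Robot

A 6-joint arm with a two-finger parallel gripper is mounted at the origin on the work surface. World frame = base frame: x ahead of the robot, y to its left, z up, the work surface at z = 0. Lengths are in mm, angles in degrees, forces in N, time in s.
With the tool pointing down it reaches from about 300 to 850 mm from the base axis. Payload 4.2 kg.
Tool frame: the origin (TCP) lies at the very end of the fingers, on their centre line; the grasp point (between the pads) lies 19 mm behind it; z points along the fingers, y is the line along which they close (so a half turn about z gives the same grasp; the last joint's range is limited). The gripper opens to 91 mm and grips with 3 to 60 N. Pads are 32 mm wide; open, the fingers measure 118 mm over their backs; the gripper's body (76 mm by 178 mm) begins 60 mm behind the grasp point.
Start: joints at [65.145, 18.312, 89.639, -0, 72.044, -1.146], TCP at [231.207, 526.485, 213.976] pointing down, gripper open.
Joint ranges: [-177.97, 177.97], [-48.28, 115.42], [12.27, 149.76], [-77.06, 257.06], [2.81, 150.46], [-146.56, 146.56]. Speed limits (degrees/s): [147.25, 147.25, 180, 180, 180, 180].

## Interface

Orientations are given as [roll, pitch, yaw] about the fixed x, y, z axes, in that order (R = Rz(yaw) Ry(pitch) Rx(roll)).
In Python, from workcell import * gives the robot as it stands.
- The arm moves only by the tool move_arm, never from a script. Its argument "motion" is a list of rows, each a list of 3 entries, a list of its own where there are three numbers: the finger opening in mm, from 0 to 91.2, then the shift along the world's x, y, z in units of 25 mm (1.0 is 25 mm), then the turn, a rotation vector about the world's x, y, z in units of 4 degrees (1.0 is 4 degrees). In form: [[grip, [x, y, z], [ax, ay, az]], ...]. A call has 1 to 20 rows; each row shifts and turns the commanded pose from where the row before left it; what a row does not reach is not made up. A row lasts 1/12 s, in which the tool goes at most 41.7 mm and 7.16 degrees, less where a joint would pass 70% of its speed; a pose out of reach is approached as far as the arm can. A call with a number of a shift or a turn outside -1 to 1 is refused whole. A call with a gripper value outside its range is refused whole. The fingers move at their own pace and stop on an object; "grip_force" is the grip in N (left out, the last holds). Time passes only in rows, so rows that do not move let the fingers close. It gives the time, the measured TCP pose, the force, the opening and the grip force at its end, in the units of the state.
- state(): the state, without advancing time (a new reading comes with each control period).
- grab_frame(name): name is "side" or "top" or "wrist"; returns the picture (400x640x3 uint8, blue, green, red); there is no depth.
- camera_info(name): a dict with "fx", "fy", "cx", "cy" (pixels), "k1" (the pictures are not rectified: a ray, as slopes to the right and down, at radius r is drawn at 1 + k1 r^2 times it, then the intrinsics apply), "rvec" (rotation vector, rad) and "tvec" (3), from world to camera coordinates, as OpenCV has them. Camera axes: x right, y down, z forward; pixel columns grow to the right and rows downward; lengths in mm; the calibration is good to about 2 mm. A picture is of the moment at which its call begins: read the wrist's pose just before it. camera_info takes no time and is no camera call; for the wrist camera it gives the pose at the moment of the call.
- job_done(): hands the job in; it is judged then, once.
The state is a dict: "time_s": time; "qpos": joint angles; "qvel": joint speeds; "effort": joint torques, N m; "ee_pos": TCP position; "ee_rot": TCP orientation; "force": force on the tool from outside, world axes, zero at the start; "torque": the same for the moment, N m; "gripper_width": finger opening in mm; "gripper_force": force on a finger pad.
Only numpy, scipy, OpenCV 4.12 (cv2) and the standard library are available. Lean on these libraries where they do the work, as an engineer would, in place of code of your own. Each camera call takes 0.05 s, during which the arm holds its last target. There are 200 camera calls.

## Task

The glass jars with clip-on lids have been put back in the wrong ant dishes: stand each one in its own dish, the smallest jar in the smallest dish, the middle jar in the middle dish and the largest jar in the largest dish, upright and flat on the dish floor. They are glass, so set them down gently and do not tip them over. Leave the green canister, the mug, the brown bottle and the cooking stick where they are.

Things in the scene. Friction and masses are not known exactly. Their poses are not given: they have to be found in the camera images.
- jar_small: Smallest of the three clear glass jars with clip-on lids: upright cylinder, 38 mm diameter, 75 mm tall, smooth glass sides straight from the base up to 54 mm, above that a dark seal and a round aluminium lid with a thin wire clip over it, nowhere wider than the glass. At the start it stands in the middle dish. About 100 g. Origin: centre of the underside, z up.
- jar_medium: Middle of the three clear glass jars with clip-on lids: upright cylinder, 51 mm diameter, 90 mm tall, smooth glass sides straight from the base up to 69 mm, above that a dark seal and a round aluminium lid with a thin wire clip over it, nowhere wider than the glass. At the start it stands in the largest dish. About 200 g. Origin: centre of the underside, z up.
- jar_large: Largest of the three clear glass jars with clip-on lids: upright cylinder, 64 mm diameter, 105 mm tall, smooth glass sides straight from the base up to 84 mm, above that a dark seal and a round aluminium lid with a thin wire clip over it, nowhere wider than the glass. At the start it stands on the bare shelf. About 340 g. Origin: centre of the underside, z up.
- dish_small: Smallest of the three round white enamel ant dishes: shallow, dry, 70 mm across outside at the rim, flat floor 58 mm across inside, floor 5 mm and rim 14 mm above the shelf. Heavy enough not to shift. Empty at the start. Origin: centre of the underside, on the shelf, z up.
- dish_medium: Middle of the three round white enamel ant dishes: shallow, dry, 83 mm across outside at the rim, flat floor 71 mm across inside, floor 5 mm and rim 14 mm above the shelf. Heavy enough not to shift. Holds the smallest jar at the start, so it must be emptied before the middle jar can go in. Origin: centre of the underside, on the shelf, z up.
- dish_large: Largest of the three round white enamel ant dishes: shallow, dry, 96 mm across outside at the rim, flat floor 84 mm across inside, floor 5 mm and rim 14 mm above the shelf. Heavy enough not to shift. Holds the middle jar at the start, so it must be emptied before the largest jar can go in. Origin: centre of the underside, on the shelf, z up.
- canister: Green plastic canister with a flip-top lid, 69 mm diameter, 105 mm tall, a thumb tab reaching 40 mm from its axis. A bystander: leave it. Origin: centre of the underside, z up.
- mug: White enamel mug, 80 mm diameter, 80 mm tall, handle on its +y side reaching about 65 to 70 mm from its axis. A bystander: leave it. Origin: centre of the underside, z up.
- brown_bottle: Brown glass bottle with a narrow neck and white cap, 54 mm diameter, 120 mm tall. A bystander: leave it. Origin: centre of the underside, z up.
- stick: Wooden cooking stick lying between the robot and the other things, about 308 mm long along its x axis (paddle at the +x end, 45 mm wide), up to 16 mm high. A bystander: leave it. Origin: on its axis near the middle, at shelf height, z up.

How it is judged (in metres and radians):
At the end, for the whole second after the job is handed in: Each glass jar stands in the dish of its own size (centres within 12 mm, underside at the dish's floor level 5 mm, -3/+4 mm, within 0.08 rad of upright), released and at rest, and the canister, mug, brown bottle and cooking stick are within 30 mm of where they began (horizontal distance between jar_small and dish_small below 0.012 m and z of jar_small in the frame of dish_small between 0.002 and 0.009 m and angle between each of jar_small, jar_medium, jar_large's own z axis and vertical below 0.08 rad and linear speed of each of jar_small, jar_medium, jar_large below 0.02 m/s and contact force between each of jar_small, jar_medium, jar_large and the fingers below 0.1 N and horizontal distance between jar_medium and dish_medium below 0.012 m and z of jar_medium in the frame of dish_medium between 0.002 and 0.009 m and horizontal distance between jar_large and dish_large below 0.012 m and z of jar_large in the frame of dish_large between 0.002 and 0.009 m and distance of each of canister, mug, brown_bottle, stick from where it was at the start of the episode below 0.03 m); the robot touches nothing.
It fails at once if a glass jar is tipped over (more than 35 degrees) (angle between any of jar_small, jar_medium, jar_large's own z axis and vertical above 0.61 rad).
It fails at once if a glass jar is dropped (falls freely at over 0.6 m/s, a drop of about 2 cm) or banged down in its dish (over 80 N) (contact force between jar_small and dish_small above 80 N or contact force between jar_medium and dish_medium above 80 N or contact force between jar_large and dish_large above 80 N or (linear speed of jar_small above 0.6 m/s and contact force between jar_small and the fingers below 0.05 N) or (linear speed of jar_medium above 0.6 m/s and contact force between jar_medium and the fingers below 0.05 N) or (linear speed of jar_large above 0.6 m/s and contact force between jar_large and the fingers below 0.05 N)).
It fails at once if the canister, mug, brown bottle or cooking stick is moved more than 30 mm (distance of any of canister, mug, brown_bottle, stick from where it was at the start of the episode above 0.03 m).
It also fails if it takes over 96 s, if anything falls off the work surface, if the arm or the gripper's body presses on something with over 40 N, if the wrist force passes 120 N, or if a joint passes its speed limit or range.

## Working session

There is one attempt and no reset: what is moved stays moved. The work goes in short steps, Python scripts to look and compute and a tool call to move; the robot and the scene stay as the last step left them, time stands still between calls to the robot, and variables do not carry over. Pictures are saved under pics/ and viewed, at most 14 in all, crops included, and the job is handed in when it is done.

Besides the shell and the picture viewer there is one more tool, called after "Emit:" by a JSON object that holds its "api" and its "payload". move_arm: Moves the arm, as the interface text tells. Shifts and turns lie within -1 to 1; 1 stands for 25 mm of shift or 4 degrees of turn. Its arguments: {"type":"object","properties":{"motion":{"type":"array","items":{"type":"array"}},"grip_force":{"type":"number"}},"required":["motion"]}

```bash
mkdir -p pics; ls
cat > h.py <<'E'
from workcell import *
import numpy as np, cv2
def cam(n):
    c=camera_info(n);K=np.array([[c['fx'],0,c['cx']],[0,c['fy'],c['cy']],[0,0,1.]])
    return K,c['k1'],cv2.Rodrigues(np.array(c['rvec'],float))[0],np.array(c['tvec'],float).ravel(),c
def ray(n,uv):
    K,k1,R,t,c=cam(n)
    p=cv2.undistortPoints(np.array(uv,float).reshape(-1,1,2),K,np.array([k1,0,0,0.])).reshape(-1,2)
    return -R.T@t, np.c_[p,np.ones(len(p))]@R
def onplane(n,uv,z):
    o,d=ray(n,uv); return o+d*((z-o[2])/d[:,2])[:,None]
def proj(n,P):
    K,k1,R,t,c=cam(n)
    return cv2.projectPoints(np.array(P,float).reshape(-1,1,3),cv2.Rodrigues(R)[0],t,K,np.array([k1,0,0,0.]))[0].reshape(-1,2)
E
python3 - <<'E'
from h import *
for n in ("top","side"):
    cv2.imwrite(f"pics/{n}0.png",grab_frame(n)); K,k,R,t,c=cam(n); print(n,K[0,0],k,-R.T@t, R[2])
print(state())
E
```

```text
pics
top 489.52703837445443 0.004900900661670259 [416.8579955  -16.91834009 961.36197584] [ 0.09359645  0.02838251 -0.99520558]
side 400.2001514158961 -0.01781047504947106 [   4.59223185 -505.48623047  513.6832165 ] [ 0.58826283  0.59331262 -0.54947882]
{'time_s': 0.1, 'qpos': array([ 6.51443858e+01,  1.83480398e+01,  8.96983840e+01, -5.67244645e-04,
        7.20431092e+01, -1.14752502e+00]), 'qvel': array([ 0.06068821, -0.12601386, -0.25295738,  0.05477931, -0.00826471,
       -0.04819538]), 'effort': array([-6.44550400e-04, -4.13335168e+01, -2.32508773e+01,  7.27738487e-02,
        4.21751942e-02, -7.49770925e-05]), 'ee_pos': array([231.02700334, 526.06809163, 213.21071977]), 'ee_rot': array([-1.79910474e+02, -1.25382470e-03,  1.56292085e+02]), 'force': array([ 0.72930562,  0.5361864 , -0.79602374]), 'torque': array([-0.02472173, -0.00116861,  0.00055269]), 'gripper_force': 0.0, 'gripper_width': 91.26606485774467}
```

View pics/top0.png

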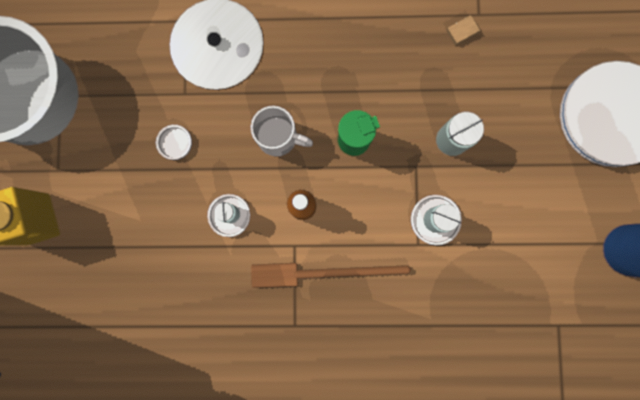

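View pics/side0.png

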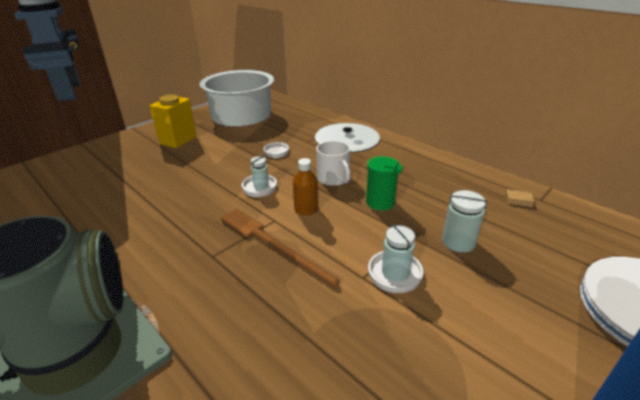

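The top view shows the small dish at (174,142) and the medium dish with the small jar at (229,216). The large dish with the medium jar is at (437,220), and the large jar is at (461,134). The mug (273,130), canister (357,132), bottle (301,205) and stick (row 272) stand between them. The side view agrees.

Run:
```python
from h import *
im=cv2.imread("pics/top0.png"); hsv=cv2.cvtColor(im,cv2.COLOR_BGR2HSV)
np.set_printoptions(precision=1,suppress=True)
m=((hsv[...,1]<70)&(hsv[...,2]>90)).astype(np.uint8)*255
cs,_=cv2.findContours(m,cv2.RETR_EXTERNAL,cv2.CHAIN_APPROX_NONE)
for c in cs:
    if cv2.contourArea(c)<100: continue
    (u,v),r=cv2.minEnclosingCircle(c)
    if not(150<u<500 and 90<v<260): continue
    hull=cv2.convexHull(c); e=cv2.fitEllipse(hull) if len(hull)>5 else None
    P=onplane("top",[e[0]],14)[0]; P2=onplane("top",[e[0]],105)[0]
    print(np.array(e[0]),np.array(e[1]),"z14",P[:2],"z105",P2[:2], "diam14",np.array(e[1])/489.5*947)
for nm,uv,z in [("bottlecap",(300,202),120),("canister",(357,132),105),("mug",(273,129),80),("stickL",(252,275),10),("stickR",(412,270),10),("jarS",(230,211),75),("jarM",(446,218),90),("jarL",(467,128),105)]:
    print(nm,onplane("top",[uv],z)[0])
a=im[100:260,150:310]; b=im[100:260,370:530]
cv2.imwrite("pics/c1.png",np.hstack([cv2.resize(x,None,fx=2.5,fy=2.5,interpolation=cv2.INTER_CUBIC) for x in(a,b)]))
```

```text
[435.8 219.5] [50.4 51.6] z14 [ 460.8 -234.2] z105 [ 456.6 -213.3] diam14 [97.6 99.8]
[299.7 201.4] [15.7 15.8] z14 [498.5  27.3] z105 [490.6  23. ] diam14 [30.3 30.6]
[228.5 215. ] [43.2 43.5] z14 [473.4 166.2] z105 [467.9 148.6] diam14 [83.6 84.1]
[173.4 141.9] [35.9 36.7] z14 [619.5 276.9] z105 [600.  248.7] diam14 [69.4 71.1]
[459.8 133.1] [37.7 52.5] z14 [ 628.8 -286. ] z105 [ 608.4 -260.2] diam14 [ 73.  101.6]
[280.4 132.6] [48.1 66.3] z14 [635.2  64.4] z105 [614.2  56.6] diam14 [ 93.1 128.2]
bottlecap [488.3  21.8 120. ]
canister [613.2 -79.6 105. ]
mug [626.8  72.4  80. ]
stickL [357.2 120.5  10. ]
stickR [ 364.8 -186.9   10. ]
jarS [477.  151.7  75. ]
jarM [ 459.8 -234.8   90. ]
jarL [ 617.5 -273.1  105. ]
```

View pics/c1.png

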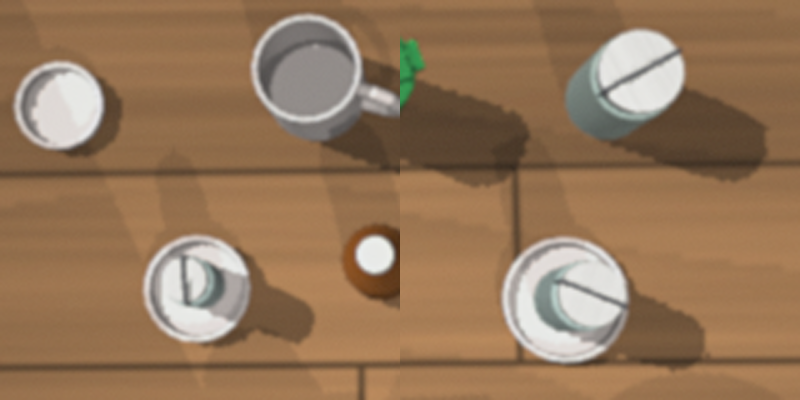

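Emit:
{"api": "move_arm", "payload": {"motion": [[91,[0.49,-0.74,0],[0,0,-0.83]],[91,[0.49,-0.74,0],[0,0,-0.83]],[91,[0.49,-0.74,0],[0,0,-0.83]],[91,[0.49,-0.74,0],[0,0,-0.83]],[91,[0.49,-0.74,0],[0,0,-0.83]],[91,[0.49,-0.74,0],[0,0,-0.83]],[91,[0.49,-0.74,0],[0,0,-0.83]],[91,[0.49,-0.74,0],[0,0,-0.83]],[91,[0.49,-0.74,0],[0,0,-0.83]],[91,[0.49,-0.74,0],[0,0,-0.83]],[91,[0.49,-0.74,0],[0,0,-0.83]],[91,[0.49,-0.74,0],[0,0,-0.83]],[91,[0.49,-0.74,0],[0,0,-0.83]],[91,[0.49,-0.74,0],[0,0,-0.83]],[91,[0.49,-0.74,0],[0,0,-0.83]],[91,[0.49,-0.74,0],[0,0,-0.83]],[91,[0.49,-0.74,0],[0,0,-0.83]],[91,[0.49,-0.74,0],[0,0,-0.83]],[91,[0.49,-0.74,0],[0,0,-0.83]],[91,[0.49,-0.74,0],[0,0,-0.83]],[91,[0,0,0],[0,0,0]],[91,[0,0,0],[0,0,0]]]}}

```text
invalid input
```

Emit:
{"api": "move_arm", "payload": {"motion": [[91,[0.49,-0.74,0],[0,0,-0.83]],[91,[0.49,-0.74,0],[0,0,-0.83]],[91,[0.49,-0.74,0],[0,0,-0.83]],[91,[0.49,-0.74,0],[0,0,-0.83]],[91,[0.49,-0.74,0],[0,0,-0.83]],[91,[0.49,-0.74,0],[0,0,-0.83]],[91,[0.49,-0.74,0],[0,0,-0.83]],[91,[0.49,-0.74,0],[0,0,-0.83]],[91,[0.49,-0.74,0],[0,0,-0.83]],[91,[0.49,-0.74,0],[0,0,-0.83]],[91,[0.49,-0.74,0],[0,0,-0.83]],[91,[0.49,-0.74,0],[0,0,-0.83]],[91,[0.49,-0.74,0],[0,0,-0.83]],[91,[0.49,-0.74,0],[0,0,-0.83]],[91,[0.49,-0.74,0],[0,0,-0.83]],[91,[0.49,-0.74,0],[0,0,-0.83]],[91,[0.49,-0.74,0],[0,0,-0.83]],[91,[0.49,-0.74,0],[0,0,-0.83]],[91,[0.49,-0.74,0],[0,0,-0.83]],[91,[0.49,-0.74,0],[0,0,-0.83]]]}}

```text
time_s: 1.77
ee_pos: [476.4, 155.4, 213.6]
ee_rot: [-180.0, 0.0, 89.7]
force: [0.5, 0.3, -0.3]
gripper_width: 90.8
gripper_force: 0.0
```

Emit:
{"api": "move_arm", "payload": {"motion": [[91,[0,0,0],[0,0,0]],[91,[0,0,0],[0,0,0]],[91,[0,0,0],[0,0,0]]]}}

```text
time_s: 2.02
ee_pos: [475.7, 156.7, 213.7]
ee_rot: [-179.9, -0.0, 89.9]
force: [-1.4, 0.5, 0.1]
gripper_width: 91.0
gripper_force: 0.0
```

Run:
```python
from h import *
K,k,R,t,c=cam("wrist"); print(K[0,0],-R.T@t,R[2],R[0])
s=state();print(s['ee_pos'],s['ee_rot'],s['qpos'])
cv2.imwrite("pics/w1.png",grab_frame("wrist"))
```

```text
344.28534609271605 [476.07943565 222.9299666  384.5156823 ] [-3.51920570e-04 -2.32568721e-01 -9.72579902e-01] [ 9.99999918e-01  1.11854147e-04 -3.88589479e-04]
[475.70402511 156.73940875 213.66354944] [-1.79943020e+02 -1.27998303e-02  8.99125986e+01] [1.69014810e+01 1.16655296e+01 9.89711406e+01 3.08604484e-02
 6.94140857e+01 1.69780123e+01]
```

View pics/w1.png

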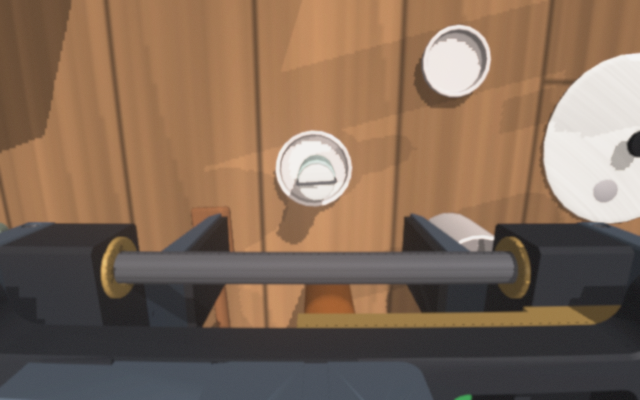

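Wrist view: small dish rim at (456,62), medium dish rim at (314,169), small jar lid around (317,174) inside it.

```bash
cat >> h.py <<'E'
def rims(n,im,box):
    hsv=cv2.cvtColor(im,cv2.COLOR_BGR2HSV)
    m=((hsv[...,1]<70)&(hsv[...,2]>90)).astype(np.uint8)*255
    cs,_=cv2.findContours(m,cv2.RETR_EXTERNAL,cv2.CHAIN_APPROX_NONE)
    for c in cs:
        h=cv2.convexHull(c)
        if cv2.contourArea(h)<800 or len(h)<6: continue
        W=onplane(n,h.reshape(-1,2),14)[:,:2]; (x,y),r=cv2.minEnclosingCircle(W.astype(np.float32))
        e=cv2.fitEllipse(W.astype(np.float32))
        if r<70: print("rim z14 circle",np.round([x,y,2*r],1),"ell",np.round(e[0]+e[1],1),"px",c.reshape(-1,2).mean(0).round())
E
python3 - <<'E'
from h import *
im=cv2.imread("pics/w1.png"); rims("wrist",im,None); print("top");rims("top",cv2.imread("pics/top0.png"),None)
print(onplane("wrist",[(317,175)],75))
c=im[110:230,260:380]; cv2.imwrite("pics/c2.png",cv2.resize(c,None,fx=4,fy=4,interpolation=cv2.INTER_CUBIC))
E
```

```text
rim z14 circle [473.6 169.   84.2] ell [473.6 169.2  83.2  83.5] px [313. 168.]
rim z14 circle [619.1 280.4  72.2] ell [619.4 280.3  70.6  71.9] px [456.  61.]
top
rim z14 circle [ 460.7 -234.2   98.7] ell [ 461.  -234.1   97.4   97.8] px [436. 219.]
rim z14 circle [473.4 166.4  86.1] ell [473.5 166.3  84.2  85.2] px [228. 215.]
rim z14 circle [619.3 276.8  74. ] ell [619.6 277.   71.9  73.6] px [173. 142.]
rim z14 circle [ 627.3 -286.3  101.6] ell [ 628.9 -286.    73.3  103.5] px [460. 133.]
rim z14 circle [636.4  62.1 131.1] ell [635.4  64.6  95.6 132.1] px [279. 132.]
[[477.41689804 172.61867777  75.        ]]
```

View pics/c2.png

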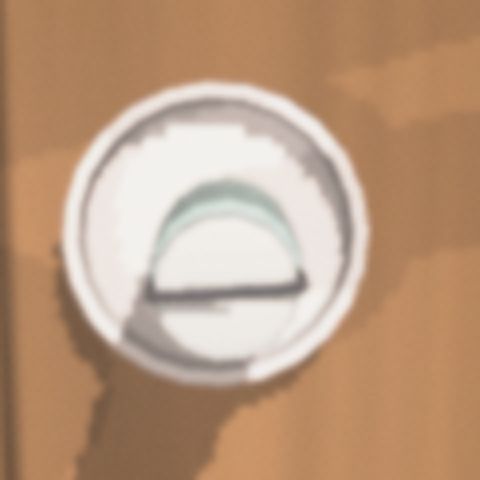

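The lid disc in this crop is centred at (227,287), which is full-image (316.7,181.7).

Run:
```python
from h import *
print(onplane("wrist",[(316.7,181.7)],80), onplane("top",[(228,212)],80),"diam", 37.5*(384-80)/344)
```

```text
[[477.13426195 167.35078531  80.        ]] [[474.90276658 154.35107756  80.        ]] diam 33.13953488372093
```

Emit:
{"api": "move_arm", "payload": {"motion": [[91,[0.05,0.33,-0.5],[0,0,0]],[91,[0,0,-0.7],[0,0,0]],[91,[0,0,-0.7],[0,0,0]],[91,[0,0,-0.7],[0,0,0]],[91,[0,0,-0.7],[0,0,0]],[91,[0,0,-0.7],[0,0,0]],[91,[0,0,-0.7],[0,0,0]],[91,[0,0,-0.7],[0,0,0]],[91,[0,0,-0.7],[0,0,0]],[91,[0,0,-0.7],[0,0,0]],[91,[0,0,-0.7],[0,0,0]],[91,[0,0,0],[0,0,0]],[91,[0,0,0],[0,0,0]],[91,[0,0,0],[0,0,0]]]}}

```text
time_s: 3.23
ee_pos: [477.9, 165.5, 27.3]
ee_rot: [179.9, -0.0, 90.0]
force: [0.5, -0.8, 0.4]
gripper_width: 91.0
gripper_force: 0.0
```

Run:
```python
from h import *
a=grab_frame("wrist");b=grab_frame("side")
cv2.imwrite("pics/v1.png",np.hstack([cv2.resize(a[100:400,170:470],(400,400)),cv2.resize(b[100:250,180:330],(400,400))]))
```

```text
(no output)
```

View pics/v1.png

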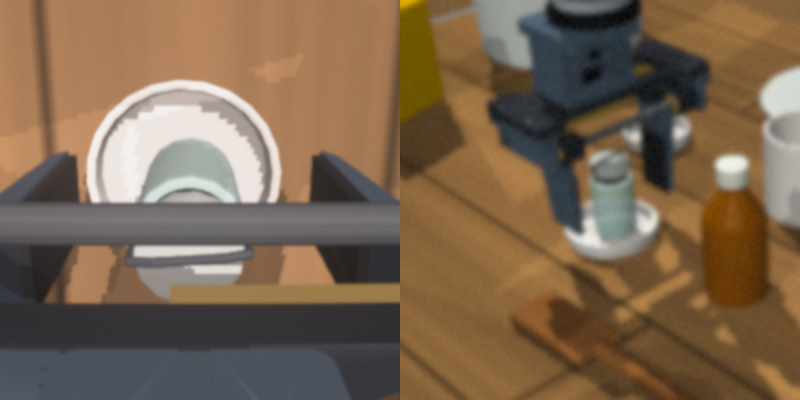

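The jar stands between the open fingers with clearance on both sides. Its wire midpoint is at full-image (312,293).

Run:
```python
from h import *
s=state();print(s['ee_pos'],onplane("wrist",[(312.5,293.5)],80),onplane("wrist",[(312.5,293.5)],82))
```

```text
[478.24307152 165.30018795  27.6930421 ] [[477.34557059 166.65732637  80.        ]] [[477.35726871 167.74935389  82.        ]]
```

Emit:
{"api": "move_arm", "payload": {"motion": [[60,[0,0,0],[0,0,0]],[50,[0,0,0],[0,0,0]],[46,[0,0,0],[0,0,0]],[42,[0,0,0],[0,0,0]],[40,[0,0,0],[0,0,0]],[38,[0,0,0],[0,0,0]],[36,[0,0,0],[0,0,0]],[34,[0,0,0],[0,0,0]],[32,[0,0,0],[0,0,0]],[30,[0,0,0],[0,0,0]],[30,[0,0,0],[0,0,0]],[30,[0,0,0],[0,0,0]]], "grip_force": 15}}

```text
time_s: 4.33
ee_pos: [477.3, 164.7, 26.4]
ee_rot: [-180.0, 0.0, 89.9]
force: [-0.7, -0.5, 0.7]
gripper_width: 38.0
gripper_force: 15.0
```

Emit:
{"api": "move_arm", "payload": {"motion": [[30,[0,0,0.2],[0,0,0]],[30,[0,0,0.3],[0,0,0]],[30,[0,0,0.5],[0,0,0]],[30,[0,0,0.5],[0,0,0]],[30,[0,0,0.5],[0,0,0]],[30,[0,0,0.5],[0,0,0]],[30,[0,0,0.5],[0,0,0]],[30,[0.4,0.32,0],[0,0,0]],[30,[0.4,0.32,0],[0,0,0]],[30,[0.5,0.4,0],[0,0,0]],[30,[0.5,0.4,0],[0,0,0]],[30,[0.5,0.4,0],[0,0,0]],[30,[0.5,0.4,0],[0,0,0]],[30,[0.5,0.4,0],[0,0,0]],[30,[0.5,0.4,0],[0,0,0]],[30,[0.5,0.4,0],[0,0,0]],[30,[0.5,0.4,0],[0,0,0]],[30,[0.5,0.4,0],[0,0,0]],[30,[0.36,0.3,0],[0,0,0]],[30,[0,0,0],[0,0,0]]]}}

```text
time_s: 6.0
ee_pos: [620.8, 279.7, 101.8]
ee_rot: [179.9, -0.1, 89.9]
force: [-0.4, -0.6, -0.5]
gripper_width: 37.8
gripper_force: 15.0
```

Emit:
{"api": "move_arm", "payload": {"motion": [[30,[0,0,-0.4],[0,0,0]],[30,[0,0,-0.5],[0,0,0]],[30,[0,0,-0.5],[0,0,0]],[30,[0,0,-0.4],[0,0,0]],[30,[0,0,-0.2],[0,0,0]],[30,[0,0,0],[0,0,0]],[30,[0,0,0],[0,0,0]]]}}

```text
time_s: 6.58
ee_pos: [618.8, 278.1, 51.3]
ee_rot: [-180.0, 0.0, 89.9]
force: [0.3, -0.8, -1.8]
gripper_width: 37.6
gripper_force: 15.0
```

Run:
```python
from h import *
a=grab_frame("wrist");b=grab_frame("side"); print(state()['ee_pos'])
cv2.imwrite("pics/w2.png",a);rims("wrist",a,None)
cv2.imwrite("pics/v2.png",np.hstack([cv2.resize(a[100:400,170:470],(400,400)),cv2.resize(b[60:210,200:350],(400,400))]))
```

```text
[619.41490564 278.36915301  52.16121595]
rim z14 circle [452.  250.9  75.4] ell [459.  249.3  28.8  93.7] px [ 69. 266.]
rim z14 circle [789.2 255.9 112.9] ell [789.9 250.2  78.2 114.8] px [572. 254.]
rim z14 circle [618.2 255.4 120.3] ell [618.  262.1 102.4 118.4] px [315. 253.]
```

View pics/v2.png

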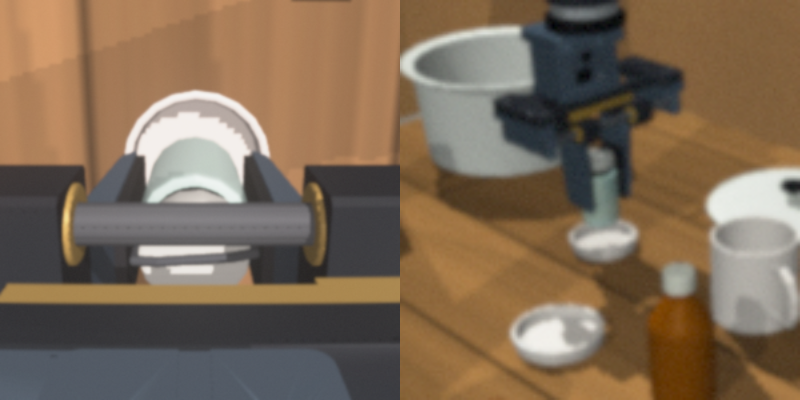

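The jar hangs centred over the small dish in both views. I'll lower it slowly.

Emit:
{"api": "move_arm", "payload": {"motion": [[30,[0,0,-0.3],[0,0,0]],[30,[0,0,-0.3],[0,0,0]],[30,[0,0,-0.15],[0,0,0]],[30,[0,0,-0.1],[0,0,0]],[30,[0,0,-0.06],[0,0,0]],[30,[0,0,-0.04],[0,0,0]],[30,[0,0,0],[0,0,0]],[30,[0,0,0],[0,0,0]]]}}

```text
time_s: 7.35
ee_pos: [619.1, 278.3, 27.9]
ee_rot: [180.0, -0.0, 89.9]
force: [-1.1, -0.3, -0.5]
gripper_width: 37.7
gripper_force: 15.0
```

Emit:
{"api": "move_arm", "payload": {"motion": [[30,[0,0,-0.03],[0,0,0]],[30,[0,0,-0.03],[0,0,0]],[30,[0,0,-0.02],[0,0,0]],[30,[0,0,0],[0,0,0]]]}}

```text
time_s: 7.68
ee_pos: [619.2, 278.4, 26.4]
ee_rot: [180.0, -0.0, 89.9]
force: [-1.1, -0.6, 3.5]
gripper_width: 37.6
gripper_force: 15.0
```

Emit:
{"api": "move_arm", "payload": {"motion": [[40,[0,0,0],[0,0,0]],[44,[0,0,0],[0,0,0]],[55,[0,0,0],[0,0,0]],[70,[0,0,0],[0,0,0]],[80,[0,0,0],[0,0,0]],[91,[0,0,0],[0,0,0]],[91,[0,0,0],[0,0,0]],[91,[0,0,0.4],[0,0,0]],[91,[0,0,0.8],[0,0,0]],[91,[0,0,1],[0,0,0]],[91,[0,0,1],[0,0,0]],[91,[0,0,1],[0,0,0]],[91,[0,0,1],[0,0,0]],[91,[0,0,1],[0,0,0]],[91,[0,0,1],[0,0,0]],[91,[0,0,0],[0,0,0]]]}}

```text
time_s: 9.02
ee_pos: [621.5, 279.4, 213.0]
ee_rot: [179.4, -0.3, 89.9]
force: [-0.0, 0.3, -0.2]
gripper_width: 91.0
gripper_force: 0.0
```

Run:
```python
from h import *
a=grab_frame("wrist");rims("wrist",a,None);cv2.imwrite("pics/w3.png",a)
K,k,R,t,c=cam("wrist");np.savez("pics/w3.npz",R=R,t=t)
p=proj("wrist",[[619,279,80]]);print(p)
```

```text
rim z14 circle [618.4 279.7  70.7] ell [618.5 279.8  69.9  70.3] px [312. 180.]
rim z14 circle [942.1 423.7  87.2] ell [941.7 424.5  35.2  94.7] px [625.  42.]
[[312.14635083 194.13456818]]
```

Emit:
{"api": "move_arm", "payload": {"motion": [[91,[-0.26,-0.85,0],[0,0,0]],[91,[-0.26,-0.85,0],[0,0,0]],[91,[-0.26,-0.85,0],[0,0,0]],[91,[-0.26,-0.85,0],[0,0,0]],[91,[-0.26,-0.85,0],[0,0,0]],[91,[-0.26,-0.85,0],[0,0,0]],[91,[-0.26,-0.85,0],[0,0,0]],[91,[-0.26,-0.85,0],[0,0,0]],[91,[-0.26,-0.85,0],[0,0,0]],[91,[-0.26,-0.85,0],[0,0,0]],[91,[-0.26,-0.85,0],[0,0,0]],[91,[-0.26,-0.85,0],[0,0,0]],[91,[-0.26,-0.85,0],[0,0,0]],[91,[-0.26,-0.85,0],[0,0,0]],[91,[-0.26,-0.85,0],[0,0,0]],[91,[-0.26,-0.85,0],[0,0,0]],[91,[-0.26,-0.85,0],[0,0,0]],[91,[-0.26,-0.85,0],[0,0,0]],[91,[-0.26,-0.85,0],[0,0,0]],[91,[-0.26,-0.85,0],[0,0,0]]]}}

```text
time_s: 10.73
ee_pos: [487.8, -147.5, 204.9]
ee_rot: [-179.9, -0.0, 89.9]
force: [0.3, -1.0, -1.0]
gripper_width: 91.1
gripper_force: 0.0
```

Emit:
{"api": "move_arm", "payload": {"motion": [[91,[-0.22,-0.7,0],[0,0,0]],[91,[-0.22,-0.7,0],[0,0,0]],[91,[-0.22,-0.7,0],[0,0,0]],[91,[-0.22,-0.7,0],[0,0,0]],[91,[-0.22,-0.6,0],[0,0,0]],[91,[0,0,0],[0,0,0]],[91,[0,0,0],[0,0,0]],[91,[0,0,0],[0,0,0]]]}}

```text
time_s: 11.4
ee_pos: [461.2, -231.1, 205.2]
ee_rot: [-180.0, -0.1, 89.9]
force: [0.1, 0.2, -0.0]
gripper_width: 91.0
gripper_force: 0.0
```

Run:
```python
from h import *
print(state()['ee_pos'],state()['qpos'])
a=grab_frame("wrist");rims("wrist",a,None);cv2.imwrite("pics/w4.png",a)
w3=cv2.imread("pics/w3.png")
cv2.imwrite("pics/v3.png",np.hstack([cv2.resize(w3[110:230,260:380],(300,300),interpolation=2),cv2.resize(a[80:280,230:530],(450,300),interpolation=2)]))
```

```text
[ 461.22327783 -231.10546065  205.22047629] [-2.79128273e+01  1.33728070e+01  9.79600028e+01  3.52647407e-02
  6.87328124e+01 -2.78104653e+01]
rim z14 circle [ 461.9 -234.1  100.2] ell [ 461.5 -233.    96.5   98.2] px [315. 182.]
```

View pics/v3.png

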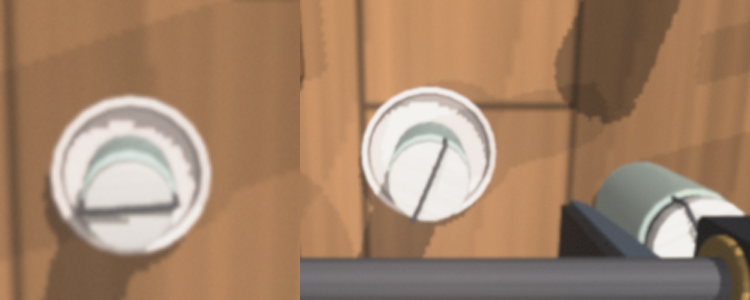

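Left crop: the small jar's lid (311,192 full-image) is within about 1 mm of where the dish centre puts it. Right crop: the medium jar's lid centre is at full-image (316.3,200).

Run:
```python
from h import *
print(onplane("wrist",[(316.3,200)],95),onplane("top",[(446,218)],95))
```

```text
[[ 462.56382966 -231.84765325   95.        ]] [[ 459.56628789 -233.53565171   95.        ]]
```

Emit:
{"api": "move_arm", "payload": {"motion": [[91,[0.02,-0.06,-0.5],[0,0,0]],[91,[0,0,-0.7],[0,0,0]],[91,[0,0,-0.7],[0,0,0]],[91,[0,0,-0.7],[0,0,0]],[91,[0,0,-0.7],[0,0,0]],[91,[0,0,-0.7],[0,0,0]],[91,[0,0,-0.7],[0,0,0]],[91,[0,0,-0.7],[0,0,0]],[91,[0,0,-0.7],[0,0,0]],[91,[0,0,-0.6],[0,0,0]],[91,[0,0,-0.3],[0,0,0]],[91,[0,0,0],[0,0,0]],[91,[0,0,0],[0,0,0]]]}}

```text
time_s: 12.53
ee_pos: [462.3, -232.8, 30.8]
ee_rot: [-180.0, -0.0, 89.9]
force: [-0.3, -0.3, -0.5]
gripper_width: 90.9
gripper_force: 0.0
```

Emit:
{"api": "move_arm", "payload": {"motion": [[70,[0,0,0],[0,0,0]],[60,[0,0,0],[0,0,0]],[56,[0,0,0],[0,0,0]],[54,[0,0,0],[0,0,0]],[52,[0,0,0],[0,0,0]],[50,[0,0,0],[0,0,0]],[48,[0,0,0],[0,0,0]],[46,[0,0,0],[0,0,0]],[44,[0,0,0],[0,0,0]],[42,[0,0,0],[0,0,0]],[42,[0,0,0],[0,0,0]],[42,[0,0,0],[0,0,0]]], "grip_force": 18}}

```text
time_s: 13.53
ee_pos: [461.9, -233.3, 30.9]
ee_rot: [180.0, 0.0, 89.9]
force: [-1.0, 0.1, 3.4]
gripper_width: 50.7
gripper_force: 18.0
```

Emit:
{"api": "move_arm", "payload": {"motion": [[42,[0,0,0.2],[0,0,0]],[42,[0,0,0.3],[0,0,0]],[42,[0,0,0.5],[0,0,0]],[42,[0,0,0.6],[0,0,0]],[42,[0,0,0.6],[0,0,0]],[42,[0,0,0.6],[0,0,0]],[42,[0,0,0.6],[0,0,0]],[42,[0,0,0.6],[0,0,0]],[42,[0,0,0.6],[0,0,0]],[42,[0,0,0.6],[0,0,0]],[42,[0,0,0.5],[0,0,0]],[42,[0,0,0.3],[0,0,0]],[42,[0,0,0],[0,0,0]]]}}

```text
time_s: 14.62
ee_pos: [462.8, -233.7, 182.5]
ee_rot: [179.8, 0.1, 89.9]
force: [0.2, -0.2, -2.4]
gripper_width: 50.8
gripper_force: 18.0
```

Emit:
{"api": "move_arm", "payload": {"motion": [[42,[0,0.4,0],[0,0,0]],[42,[0.02,0.6,0],[0,0,0]],[42,[0.02,0.8,0],[0,0,0]],[42,[0.02,0.8,0],[0,0,0]],[42,[0.02,0.8,0],[0,0,0]],[42,[0.02,0.8,0],[0,0,0]],[42,[0.02,0.8,0],[0,0,0]],[42,[0.02,0.8,0],[0,0,0]],[42,[0.03,0.8,0],[0,0,0]],[42,[0.03,0.8,0],[0,0,0]],[42,[0.03,0.8,0],[0,0,0]],[42,[0.03,0.8,0],[0,0,0]],[42,[0.03,0.8,0],[0,0,0]],[42,[0.03,0.8,0],[0,0,0]],[42,[0.03,0.8,0],[0,0,0]],[42,[0.03,0.8,0],[0,0,0]],[42,[0.03,0.8,0],[0,0,0]],[42,[0.03,0.8,0],[0,0,0]],[42,[0.03,0.8,0],[0,0,0]],[42,[0,0.8,0],[0,0,0]]]}}

```text
time_s: 16.28
ee_pos: [472.4, 153.1, 179.5]
ee_rot: [-179.8, 0.0, 89.9]
force: [0.6, -0.3, -1.7]
gripper_width: 50.6
gripper_force: 18.0
```

Emit:
{"api": "move_arm", "payload": {"motion": [[42,[0,0.6,0],[0,0,0]],[42,[0,0,0],[0,0,0]],[42,[0,0,0],[0,0,0]],[42,[0,0,0],[0,0,0]]]}}

```text
time_s: 16.62
ee_pos: [472.9, 166.3, 180.0]
ee_rot: [-179.9, 0.1, 89.9]
force: [-0.1, 0.8, -1.5]
gripper_width: 50.8
gripper_force: 18.0
```

Run:
```python
from h import *
print(state()['ee_pos'])
a=grab_frame("wrist");rims("wrist",a,None);t=grab_frame("top");rims("top",t,None)
cv2.imwrite("pics/v4.png",np.hstack([a[100:400,170:470],t[100:400,100:500]]))
```

```text
[472.86287478 166.31022734 179.96833137]
rim z14 circle [756.5  84.8  81.8] ell [750.8  80.6  35.5  91.2] px [575. 264.]
rim z14 circle [185.8  83.7  91.1] ell [193.4  81.5  38.  105.5] px [ 53. 263.]
rim z14 circle [630.3 281.6  94.6] ell [627.7 282.1  69.8  92.1] px [482.  63.]
rim z14 circle [ 460.7 -234.3   98.9] ell [ 461.  -234.4   97.7   98.7] px [436. 220.]
rim z14 circle [473.2 166.2  85.9] ell [474.5 160.   70.   86.9] px [231. 215.]
rim z14 circle [ 627.3 -286.3  101.6] ell [ 628.9 -286.    73.8  103.2] px [460. 133.]
rim z14 circle [636.4  62.1 131.1] ell [635.5  64.6  95.7 132. ] px [279. 132.]
```

View pics/v4.png

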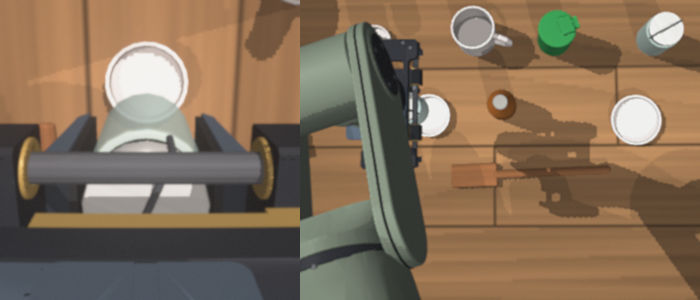

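The medium jar hangs above the empty medium dish, whose rim is at (317,180) in the wrist image. The other objects are undisturbed. I'll lower it.

Emit:
{"api": "move_arm", "payload": {"motion": [[42,[0.02,0,-0.4],[0,0,0]],[42,[0,0,-0.6],[0,0,0]],[42,[0,0,-0.6],[0,0,0]],[42,[0,0,-0.6],[0,0,0]],[42,[0,0,-0.6],[0,0,0]],[42,[0,0,-0.6],[0,0,0]],[42,[0,0,-0.6],[0,0,0]],[42,[0,0,-0.5],[0,0,0]],[42,[0,0,-0.4],[0,0,0]],[42,[0,0,-0.3],[0,0,0]],[42,[0,0,-0.2],[0,0,0]],[42,[0,0,-0.2],[0,0,0]],[42,[0,0,-0.1],[0,0,0]],[42,[0,0,-0.1],[0,0,0]],[42,[0,0,-0.04],[0,0,0]],[42,[0,0,0],[0,0,0]],[42,[0,0,0],[0,0,0]]]}}

```text
time_s: 18.13
ee_pos: [474.4, 166.8, 35.0]
ee_rot: [180.0, -0.0, 89.9]
force: [-0.4, -0.0, -1.1]
gripper_width: 50.7
gripper_force: 18.0
```

Emit:
{"api": "move_arm", "payload": {"motion": [[42,[0,0,-0.03],[0,0,0]],[42,[0,0,-0.03],[0,0,0]],[42,[0,0,0],[0,0,0]],[42,[0,0,0],[0,0,0]]]}}

```text
time_s: 18.47
ee_pos: [474.2, 166.7, 33.2]
ee_rot: [180.0, -0.0, 89.9]
force: [-0.0, -1.7, -2.3]
gripper_width: 50.7
gripper_force: 18.0
```

Emit:
{"api": "move_arm", "payload": {"motion": [[42,[0,0,-0.03],[0,0,0]],[42,[0,0,-0.03],[0,0,0]],[42,[0,0,0],[0,0,0]]]}}

```text
time_s: 18.72
ee_pos: [474.1, 166.7, 31.6]
ee_rot: [-180.0, 0.0, 89.9]
force: [0.2, -0.2, -1.5]
gripper_width: 50.6
gripper_force: 18.0
```

Emit:
{"api": "move_arm", "payload": {"motion": [[42,[0,0,-0.03],[0,0,0]],[42,[0,0,0],[0,0,0]],[42,[0,0,0],[0,0,0]]]}}

```text
time_s: 18.97
ee_pos: [474.2, 166.7, 30.9]
ee_rot: [180.0, 0.0, 89.9]
force: [-0.6, -0.3, -1.8]
gripper_width: 50.3
gripper_force: 18.0
```

Force still shows the jar's weight, so I'll keep going in small steps.

Emit:
{"api": "move_arm", "payload": {"motion": [[42,[0,0,-0.03],[0,0,0]],[42,[0,0,0],[0,0,0]],[42,[0,0,0],[0,0,0]]]}}

```text
time_s: 19.22
ee_pos: [474.2, 166.7, 30.9]
ee_rot: [180.0, -0.0, 89.9]
force: [-0.7, -0.7, 6.2]
gripper_width: 50.5
gripper_force: 18.0
```

Emit:
{"api": "move_arm", "payload": {"motion": [[42,[0,0,-0.03],[0,0,0]],[42,[0,0,0],[0,0,0]],[42,[0,0,0],[0,0,0]]]}}

```text
time_s: 19.47
ee_pos: [474.2, 166.7, 30.9]
ee_rot: [180.0, -0.0, 89.9]
force: [-3.9, -1.6, 11.4]
gripper_width: 50.8
gripper_force: 18.0
```

Emit:
{"api": "move_arm", "payload": {"motion": [[42,[0,0,0.03],[0,0,0]],[52,[0,0,0],[0,0,0]],[56,[0,0,0],[0,0,0]],[70,[0,0,0],[0,0,0]],[91,[0,0,0],[0,0,0]],[91,[0,0,0],[0,0,0]],[91,[0,0,0],[0,0,0]],[91,[0,0,0.4],[0,0,0]],[91,[0,0,0.8],[0,0,0]],[91,[0,0,1],[0,0,0]],[91,[0,0,1],[0,0,0]],[91,[0,0,1],[0,0,0]],[91,[0,0,1],[0,0,0]],[91,[0,0,1],[0,0,0]],[91,[0,0,0.8],[0,0,0]],[91,[0,0,0.2],[0,0,0]],[91,[0,0,0],[0,0,0]],[91,[0,0,0],[0,0,0]]]}}

```text
time_s: 20.97
ee_pos: [473.6, 166.6, 209.6]
ee_rot: [-180.0, 0.0, 89.9]
force: [-1.6, -0.3, -0.7]
gripper_width: 90.9
gripper_force: 0.0
```

Run:
```python
from h import *
a=grab_frame("wrist");rims("wrist",a,None);cv2.imwrite("pics/w5.png",a); print(state()['ee_pos'],state()['gripper_width'],proj("wrist",[[474,168,95]]),onplane("top",[(466,129.2)],105))
```

```text
rim z14 circle [472.3 164.1  93.1] ell [473.  165.7  82.4  91.5] px [315. 180.]
rim z14 circle [627.  280.6  89.3] ell [624.5 281.3  69.3  87.2] px [468.  68.]
[473.29294128 166.41871408 208.96568764] 90.9729787199801 [[315.98966445 195.94986993]] [[ 615.34127678 -271.30209568  105.        ]]
```

Emit:
{"api": "move_arm", "payload": {"motion": [[91,[0.28,-0.85,0],[0,0,0]],[91,[0.28,-0.85,0],[0,0,0]],[91,[0.28,-0.85,0],[0,0,0]],[91,[0.28,-0.85,0],[0,0,0]],[91,[0.28,-0.85,0],[0,0,0]],[91,[0.28,-0.85,0],[0,0,0]],[91,[0.28,-0.85,0],[0,0,0]],[91,[0.28,-0.85,0],[0,0,0]],[91,[0.28,-0.85,0],[0,0,0]],[91,[0.28,-0.85,0],[0,0,0]],[91,[0.28,-0.85,0],[0,0,0]],[91,[0.28,-0.85,0],[0,0,0]],[91,[0.28,-0.85,0],[0,0,0]],[91,[0.28,-0.85,0],[0,0,0]],[91,[0.28,-0.85,0],[0,0,0]],[91,[0.28,-0.85,0],[0,0,0]],[91,[0.28,-0.85,0],[0,0,0]],[91,[0.28,-0.85,0],[0,0,0]],[91,[0.28,-0.85,0],[0,0,0]],[91,[0.1,-0.85,0],[0,0,0]]]}}

```text
time_s: 22.68
ee_pos: [609.6, -259.0, 207.6]
ee_rot: [-179.8, -0.1, 89.9]
force: [0.8, 0.4, 0.5]
gripper_width: 90.8
gripper_force: 0.0
```

Emit:
{"api": "move_arm", "payload": {"motion": [[91,[0.1,-0.5,0],[0,0,0]],[91,[0,0,0],[0,0,0]],[91,[0,0,0],[0,0,0]],[91,[0,0,0],[0,0,0]]]}}

```text
time_s: 23.02
ee_pos: [611.8, -269.6, 209.5]
ee_rot: [-179.9, -0.1, 89.9]
force: [-0.5, 0.6, 0.6]
gripper_width: 90.8
gripper_force: 0.0
```

Run:
```python
from h import *
print(state()['ee_pos'],state()['ee_rot'])
a=grab_frame("wrist");rims("wrist",a,None);cv2.imwrite("pics/w6.png",a)
w5=cv2.imread("pics/w5.png")
cv2.imwrite("pics/v5.png",np.hstack([cv2.resize(w5[110:230,260:380],(300,300),interpolation=2),cv2.resize(a[80:280,170:470],(450,300),interpolation=2)]))
```

```text
[ 611.80602299 -269.55437965  209.53864955] [-1.79923337e+02 -8.32765960e-02  8.99169216e+01]
rim z14 circle [ 623.2 -285.6   94.8] ell [ 620.9 -287.1   79.1   95.4] px [323. 195.]
rim z14 circle [ 462.  -232.9   98.8] ell [ 462.2 -233.    96.5   97.8] px [175. 146.]
```

View pics/v5.png

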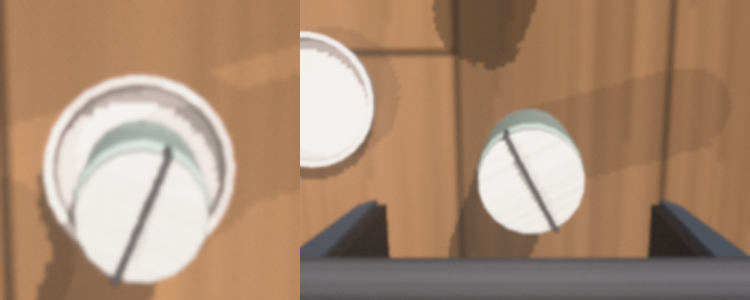

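Left crop: the medium jar's lid is at (316.4,196), as predicted for its dish centre. Right crop: the large jar's lid centre is at full-image (324,200).

Run:
```python
from h import *
print(state()['ee_pos'],onplane("wrist",[(324,200)],105))
```

```text
[ 611.92088108 -269.43061245  209.93190203] [[ 619.3944485  -269.02805288  105.        ]]
```

Emit:
{"api": "move_arm", "payload": {"motion": [[91,[0.24,-0.02,-0.4],[0,0,0]],[91,[0,0,-0.6],[0,0,0]],[91,[0,0,-0.7],[0,0,0]],[91,[0,0,-0.7],[0,0,0]],[91,[0,0,-0.7],[0,0,0]],[91,[0,0,-0.7],[0,0,0]],[91,[0,0,-0.7],[0,0,0]],[91,[0,0,-0.7],[0,0,0]],[91,[0,0,-0.7],[0,0,0]],[91,[0,0,-0.6],[0,0,0]],[91,[0,0,-0.3],[0,0,0]],[91,[0,0,-0.1],[0,0,0]],[91,[0,0,0],[0,0,0]],[91,[0,0,0],[0,0,0]]]}}

```text
time_s: 24.23
ee_pos: [618.9, -271.2, 38.5]
ee_rot: [179.9, 0.0, 89.9]
force: [0.3, -0.5, -0.2]
gripper_width: 91.0
gripper_force: 0.0
```

Emit:
{"api": "move_arm", "payload": {"motion": [[76,[0,0,0],[0,0,0]],[71,[0,0,0],[0,0,0]],[69,[0,0,0],[0,0,0]],[67,[0,0,0],[0,0,0]],[65,[0,0,0],[0,0,0]],[63,[0,0,0],[0,0,0]],[61,[0,0,0],[0,0,0]],[59,[0,0,0],[0,0,0]],[57,[0,0,0],[0,0,0]],[55,[0,0,0],[0,0,0]],[55,[0,0,0],[0,0,0]],[55,[0,0,0],[0,0,0]]], "grip_force": 24}}

```text
time_s: 25.23
ee_pos: [618.7, -271.4, 38.0]
ee_rot: [179.9, 0.0, 89.9]
force: [2.2, -0.1, 2.0]
gripper_width: 63.6
gripper_force: 24.0
```

Emit:
{"api": "move_arm", "payload": {"motion": [[55,[0,0,0.2],[0,0,0]],[55,[0,0,0.4],[0,0,0]],[55,[0,0,0.5],[0,0,0]],[55,[0,0,0.5],[0,0,0]],[55,[0,0,0.5],[0,0,0]],[55,[0,0,0.3],[0,0,0]],[55,[-0.3,0.07,0],[0,0,0]],[55,[-0.5,0.12,0],[0,0,0]],[55,[-0.6,0.14,0],[0,0,0]],[55,[-0.6,0.14,0],[0,0,0]],[55,[-0.6,0.14,0],[0,0,0]],[55,[-0.6,0.14,0],[0,0,0]],[55,[-0.6,0.14,0],[0,0,0]],[55,[-0.6,0.14,0],[0,0,0]],[55,[-0.6,0.14,0],[0,0,0]],[55,[-0.6,0.14,0],[0,0,0]],[55,[-0.4,0.1,0],[0,0,0]],[55,[-0.28,0.06,0],[0,0,0]],[55,[0,0,0],[0,0,0]],[55,[0,0,0],[0,0,0]]]}}

```text
time_s: 26.9
ee_pos: [461.5, -234.7, 97.9]
ee_rot: [179.9, 0.0, 89.9]
force: [1.6, -0.1, -3.8]
gripper_width: 63.1
gripper_force: 24.0
```

Emit:
{"api": "move_arm", "payload": {"motion": [[55,[0,0,-0.3],[0,0,0]],[55,[0,0,-0.3],[0,0,0]],[55,[0,0,-0.3],[0,0,0]],[55,[0,0,-0.1],[0,0,0]],[55,[0,0,0],[0,0,0]],[55,[0,0,0],[0,0,0]]]}}

```text
time_s: 27.4
ee_pos: [461.2, -234.5, 72.2]
ee_rot: [-180.0, -0.0, 89.9]
force: [-0.1, -1.0, -3.7]
gripper_width: 63.8
gripper_force: 24.0
```

Run:
```python
from h import *
print(state()['ee_pos'])
a=grab_frame("wrist");b=grab_frame("side")
cv2.imwrite("pics/v6.png",np.hstack([cv2.resize(a[100:400,170:470],(400,400)),cv2.resize(b[150:330,310:490],(400,400),interpolation=2)]))
```

```text
[ 461.20630596 -234.46292453   72.21326126]
```

View pics/v6.png

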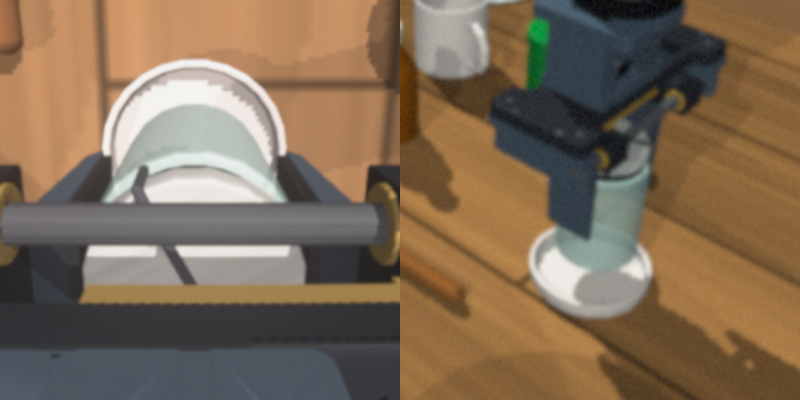

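The large jar is centred over the large dish.

Emit:
{"api": "move_arm", "payload": {"motion": [[55,[0,0,-0.3],[0,0,0]],[55,[0,0,-0.3],[0,0,0]],[55,[0,0,-0.2],[0,0,0]],[55,[0,0,-0.1],[0,0,0]],[55,[0,0,-0.1],[0,0,0]],[55,[0,0,-0.05],[0,0,0]],[55,[0,0,0],[0,0,0]],[55,[0,0,0],[0,0,0]],[55,[0,0,-0.03],[0,0,0]],[55,[0,0,0],[0,0,0]],[55,[0,0,0],[0,0,0]]]}}

```text
time_s: 28.42
ee_pos: [461.3, -234.6, 45.9]
ee_rot: [180.0, 0.0, 89.9]
force: [0.4, 0.9, -3.6]
gripper_width: 63.7
gripper_force: 24.0
```

Emit:
{"api": "move_arm", "payload": {"motion": [[55,[0,0,-0.03],[0,0,0]],[55,[0,0,-0.03],[0,0,0]],[55,[0,0,0],[0,0,0]]]}}

```text
time_s: 28.67
ee_pos: [461.1, -234.5, 44.1]
ee_rot: [-180.0, -0.0, 89.9]
force: [0.1, -1.1, -4.0]
gripper_width: 63.6
gripper_force: 24.0
```

Emit:
{"api": "move_arm", "payload": {"motion": [[55,[0,0,-0.03],[0,0,0]],[55,[0,0,0],[0,0,0]],[55,[0,0,0],[0,0,0]]]}}

```text
time_s: 28.92
ee_pos: [461.2, -234.5, 43.4]
ee_rot: [-180.0, -0.0, 89.9]
force: [0.6, 0.3, -3.9]
gripper_width: 63.6
gripper_force: 24.0
```

Emit:
{"api": "move_arm", "payload": {"motion": [[55,[0,0,-0.03],[0,0,0]],[55,[0,0,0],[0,0,0]],[55,[0,0,0],[0,0,0]]]}}

```text
time_s: 29.17
ee_pos: [461.3, -234.6, 43.0]
ee_rot: [180.0, 0.0, 89.9]
force: [0.1, 1.3, 0.4]
gripper_width: 63.6
gripper_force: 24.0
```

Emit:
{"api": "move_arm", "payload": {"motion": [[55,[0,0,-0.02],[0,0,0]],[55,[0,0,0],[0,0,0]],[55,[0,0,0],[0,0,0]]]}}

```text
time_s: 29.42
ee_pos: [461.3, -234.6, 43.0]
ee_rot: [180.0, 0.0, 89.9]
force: [-1.6, 1.4, 5.2]
gripper_width: 63.8
gripper_force: 24.0
```

The jar is on the floor. I'll release it and retreat.

Emit:
{"api": "move_arm", "payload": {"motion": [[65,[0,0,0],[0,0,0]],[68,[0,0,0],[0,0,0]],[78,[0,0,0],[0,0,0]],[91,[0,0,0],[0,0,0]],[91,[0,0,0],[0,0,0]],[91,[0,0,0],[0,0,0]],[91,[0,0,0.4],[0,0,0]],[91,[0,0,0.8],[0,0,0]],[91,[0,0,1],[0,0,0]],[91,[0,0,1],[0,0,0]],[91,[0,0,1],[0,0,0]],[91,[0,0,1],[0,0,0]],[91,[0,0,1],[0,0,0]],[91,[0,0,0.8],[0,0,0]],[91,[0,0,0.3],[0,0,0]],[91,[0,0,0],[0,0,0]],[91,[0,0,0],[0,0,0]]]}}

```text
time_s: 30.83
ee_pos: [460.8, -234.3, 224.4]
ee_rot: [-180.0, -0.0, 89.9]
force: [-0.5, -0.4, 0.0]
gripper_width: 90.9
gripper_force: 0.0
```

Run:
```python
from h import *
print(state()['ee_pos'],proj("wrist",[[461.7,-233.3,110]]))
a=grab_frame("wrist");b=grab_frame("side");t=grab_frame("top")
cv2.imwrite("pics/v7.png",np.vstack([np.hstack([cv2.resize(a[110:260,240:390],(300,300),interpolation=2),t[80:380,130:530]]),np.hstack([b[100:350,150:640],np.zeros((250,210,3),np.uint8)])]))
```

```text
[ 460.81896964 -234.33963008  224.37913155] [[315.90964292 196.60721497]]
```

View pics/v7.png

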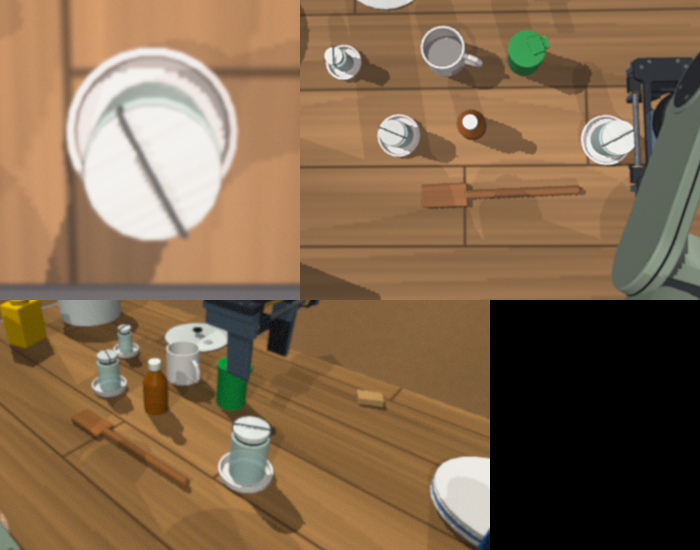

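All three jars stand upright in their own dishes. The large jar's lid is at (316,196), against (315.9,196.6) predicted, and the bystanders haven't moved.

```bash
python3 -c "
from workcell import *
print(job_done())"
```

```text
the job is handed in; nothing more can be done
None
```

All three jars stand upright in their own dishes with the bystanders unmoved in the last pictures, and the job was handed in at about 31 s; no verdict was returned.

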